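Line up the buffer bottles on the inlet rail by height

ROBOT

A 7-joint arm with a two-finger parallel gripper is mounted at the origin on the work surface. World frame = base frame: x ahead of the robot, y to its left, z up, the work surface at z = 0. Lengths are in m, angles in rad, forces in N, time in s.
With the tool pointing down it reaches from about 0.425 to 0.875 m from the base axis. Payload 4.7 kg.
Tool frame: the origin (TCP) lies at the very end of the fingers, on their centre line; the grasp point (between the pads) lies 19 mm behind it; z points along the fingers, y is the line along which they close (so a half turn about z gives the same grasp; the last joint's range is limited). The gripper opens to 87 mm and grips with 3 to 60 N. Pads are 19 mm wide; open, the fingers measure 117 mm over their backs; the gripper's body (75 mm by 190 mm) begins 51 mm behind the grasp point.
Start: joints at [1.174, 0.321, -0.07, 1.45, 0.023, 1.371, -0.057], TCP at [0.26, -0.596, 0.223] pointing down, gripper open.
Joint ranges: [-2.86, 2.86], [-0.3, 2.09], [-1.38, 1.24], [0.06, 2.45], [-1.56, 4.7], [0.09, 2.05], [-2.69, 2.69]. Speed limits (rad/s): [2.57, 2.57, 3.14, 3.14, 3.14, 3.14, 3.14].

INTERFACE

Orientations are given as a rotation vector (axis times angle).
In Python, from bench import ctrl, get_image, job gives the robot as it stands.
- The arm moves only by the shell command python3 -m crank 'ROWS' [FORCE]. ROWS is JSON, a list that holds one entry, the list of rows, each a list of 5 numbers: the shift along the tool's x, y, z in mm, then the turn about the tool's z in rad, then the closure, from -1 (fully open) to 1 (shut), so that 0 is half open. A call has 1 to 10 rows; each row shifts and turns the commanded pose from where the row before left it, along the tool's axes as they then stand; what a row does not reach is not made up. A row lasts 1/12 s, in which the tool goes at most 41.7 mm and 7.16 degrees, less where a joint would pass 70% of its speed; a pose out of reach is approached as far as the arm can. A call with a gripper value outside its range is refused whole. The fingers move at their own pace and stop on an object; FORCE is the grip in N (left out, the last holds). Time passes only in rows, so rows that do not move let the fingers close. It gives the time, the measured TCP pose, the force, the opening and the grip force at its end, in the units of the state.
- ctrl.get_state(): the state, without advancing time (a new reading comes with each control period).
- get_image(name): name is "side" or "top"; returns a dict with "pixels" (384x512x3 uint8, red, green, blue), "fx", "fy", "cx", "cy" (pixels), "T" (4x4, takes a point from camera to world coordinates). Camera axes: x right, y down, z forward; pixel columns grow to the right and rows downward; lengths in m; the calibration is good to about 2 mm. A picture is of the moment at which its call begins. There is no depth.
- job.close_job(): hands the job in; it is judged then, once.
The state is a dict: "time": time; "joint_positions": joint angles; "qd": joint speeds; "joint_torque": joint torques, N m; "position": TCP position; "tool_rot": TCP orientation; "ft_force": force on the tool from outside, world axes, zero at the start; "torque": the same for the moment, N m; "grip_width": opening from 0.0 (shut) to 1.0 (fully open); "grip_force": force on a finger pad.
Only numpy, scipy, OpenCV 4.12 (cv2) and the standard library are available. Lean on these libraries where they do the work, as an engineer would, in place of code of your own. Each camera call takes 0.05 s, during which the arm holds its last target. There are 200 camera calls.

TASK

Line up the four brown blue-capped bottles on the bottle rail in order of height, one in the middle of each black pad: the tallest next to the inlet post, then each shorter one in turn, the shortest farthest from the post. Keep the bottles upright all the time, set them down rather than dropping them, and leave them standing free.

Things in the scene. Friction and masses are not known exactly. Their poses are not given: they have to be found in the camera images.
- bottle_250: the tallest of four loose brown bottles with blue screw caps: 143 mm tall with its cap, body 70 mm across, cap 54 mm across and 30 mm high at the top (the neck under the cap is narrower). Grip it by the cap. Starts upright on the bench. Origin: centre of its underside; z up along its axis; round, so yaw does not matter. About 420 g, varying.
- bottle_100: the second tallest of four loose brown bottles with blue screw caps: 105 mm tall with its cap, body 56 mm across, cap 54 mm across and 30 mm high at the top (the neck under the cap is narrower). Grip it by the cap. Starts upright on the bench. Origin: centre of its underside; z up along its axis; round, so yaw does not matter. About 190 g, varying.
- bottle_50: the third tallest of four loose brown bottles with blue screw caps: 91 mm tall with its cap, body 46 mm across, cap 42 mm across and 26 mm high at the top (the neck under the cap is narrower). Grip it by the cap. Starts upright on the bench. Origin: centre of its underside; z up along its axis; round, so yaw does not matter. About 110 g, varying.
- bottle_25: the shortest of four loose brown bottles with blue screw caps: 74 mm tall with its cap, body 36 mm across, cap 34 mm across and 24 mm high at the top (the neck under the cap is narrower). Grip it by the cap. Starts upright on the bench. Origin: centre of its underside; z up along its axis; round, so yaw does not matter. About 60 g, varying.
- pad_a: one of four identical fixed round black pads, 80 mm across and 4 mm thick, with a white dot at the centre, in a straight row 95 mm apart on a fixed white rail (500 x 100 mm, 12 mm high). The four letters stand in no fixed order along the row. Origin: centre of the pad's underside, 12 mm above the bench; a bottle stands on its top, 16 mm above the bench.
- pad_b: one of four identical fixed round black pads, 80 mm across and 4 mm thick, with a white dot at the centre, in a straight row 95 mm apart on a fixed white rail (500 x 100 mm, 12 mm high). The four letters stand in no fixed order along the row. Origin: centre of the pad's underside, 12 mm above the bench; a bottle stands on its top, 16 mm above the bench.
- pad_c: one of four identical fixed round black pads, 80 mm across and 4 mm thick, with a white dot at the centre, in a straight row 95 mm apart on a fixed white rail (500 x 100 mm, 12 mm high). The four letters stand in no fixed order along the row. Origin: centre of the pad's underside, 12 mm above the bench; a bottle stands on its top, 16 mm above the bench.
- pad_d: one of four identical fixed round black pads, 80 mm across and 4 mm thick, with a white dot at the centre, in a straight row 95 mm apart on a fixed white rail (500 x 100 mm, 12 mm high). The four letters stand in no fixed order along the row. Origin: centre of the pad's underside, 12 mm above the bench; a bottle stands on its top, 16 mm above the bench.
- post: fixed inlet post: thin upright steel rod with a black crossbar on top (64 mm long across the row, 24 mm wide), at one end of the rail, either end, in line with the row of pads; its centre is 80 mm from the centre of the nearest pad. Its top (two small steel studs) is 118 mm above the bench. The rail's other end has only a flat white block 8 mm high. Origin: centre of the post's foot, 12 mm above the bench.

How it is judged:
At the end, for the whole second after the job is handed in: Each bottle stands upright (within 0.1 rad) and at rest on a pad, its axis within 14 mm of the pad's centre; counted from the inlet post the bottles are the 143, 105, 91 and 74 mm tall ones ((horizontal distance between bottle_250 and pad_a below 0.014 m or horizontal distance between bottle_250 and pad_b below 0.014 m or horizontal distance between bottle_250 and pad_c below 0.014 m or horizontal distance between bottle_250 and pad_d below 0.014 m) and horizontal distance between bottle_250 and post below 0.105 m and height (world z) of bottle_250 between 0.012 and 0.021 m and angle between each of bottle_250, bottle_100, bottle_50, bottle_25's own z axis and vertical below 0.1 rad and linear speed of each of bottle_250, bottle_100, bottle_50, bottle_25 below 0.02 m/s and angular speed of each of bottle_250, bottle_100, bottle_50, bottle_25 below 0.2 rad/s and (horizontal distance between bottle_100 and pad_a below 0.014 m or horizontal distance between bottle_100 and pad_b below 0.014 m or horizontal distance between bottle_100 and pad_c below 0.014 m or horizontal distance between bottle_100 and pad_d below 0.014 m) and horizontal distance between bottle_100 and post between 0.15 and 0.2 m and height (world z) of bottle_100 between 0.012 and 0.021 m and (horizontal distance between bottle_50 and pad_a below 0.014 m or horizontal distance between bottle_50 and pad_b below 0.014 m or horizontal distance between bottle_50 and pad_c below 0.014 m or horizontal distance between bottle_50 and pad_d below 0.014 m) and horizontal distance between bottle_50 and post between 0.245 and 0.295 m and height (world z) of bottle_50 between 0.012 and 0.021 m and (horizontal distance between bottle_25 and pad_a below 0.014 m or horizontal distance between bottle_25 and pad_b below 0.014 m or horizontal distance between bottle_25 and pad_c below 0.014 m or horizontal distance between bottle_25 and pad_d below 0.014 m) and horizontal distance between bottle_25 and post above 0.34 m and height (world z) of bottle_25 between 0.012 and 0.021 m); the robot touches nothing.
It fails at once if a bottle is tipped by more than 0.5 rad (angle between any of bottle_250, bottle_100, bottle_50, bottle_25's own z axis and vertical above 0.5 rad).
It fails at once if a bottle is dropped (moving faster than 0.75 m/s with its foot less than 50 mm above the bench) ((linear speed of bottle_250 above 0.75 m/s and height (world z) of bottle_250 below 0.05 m) or (linear speed of bottle_100 above 0.75 m/s and height (world z) of bottle_100 below 0.05 m) or (linear speed of bottle_50 above 0.75 m/s and height (world z) of bottle_50 below 0.05 m) or (linear speed of bottle_25 above 0.75 m/s and height (world z) of bottle_25 below 0.05 m)).
It also fails if it takes over 99 s, if anything falls off the work surface, if the arm or the gripper's body presses on something with over 40 N, if the wrist force passes 120 N, or if a joint passes its speed limit or range.

## Working session

There is one attempt and no reset: what is moved stays moved. The work goes in short steps, Python scripts to look and compute and a shell command to move; the robot and the scene stay as the last step left them, time stands still between calls to the robot, and variables do not carry over. Pictures are saved under pics/ and viewed, at most 14 in all, crops included, and the job is handed in when it is done.

```bash
mkdir -p pics; cat > h.py <<'E'
import numpy as np,cv2
from bench import ctrl,get_image,job
def snap(n,f):
    im=get_image(n); cv2.imwrite('pics/'+f+'.png',cv2.cvtColor(im['pixels'],cv2.COLOR_RGB2BGR))
    np.savez(f+'.npz',**im); return im
def ray(im,u,v):
    T=im['T']; d=T[:3,:3]@np.array([(u-im['cx'])/im['fx'],(v-im['cy'])/im['fy'],1]); return T[:3,3],d
def atz(im,u,v,z):
    o,d=ray(im,u,v); return o+d*(z-o[2])/d[2]
def proj(im,p):
    q=np.linalg.inv(im['T'])@np.append(p,1); return im['fx']*q[0]/q[2]+im['cx'],im['fy']*q[1]/q[2]+im['cy']
def tri(a,ua,b,ub):
    o1,d1=ray(a,*ua);o2,d2=ray(b,*ub)
    s=np.linalg.lstsq(np.c_[d1,-d2],o2-o1,rcond=None)[0]
    p,q=o1+s[0]*d1,o2+s[1]*d2; return (p+q)/2,np.linalg.norm(p-q)
E
python3 - <<'E'
from h import *
for n in('top','side'):
    i=snap(n,n+'0'); print(n,i['T'].round(3).tolist(),i['fx'],i['cx'],i['cy'])
s=ctrl.get_state(); print(s['position'],s['tool_rot'],s['time'],s['grip_width'])
print(cv2.Rodrigues(np.array(s['tool_rot']))[0].round(3))
a=cv2.imread('pics/top0.png');b=cv2.imread('pics/side0.png')
E
ls
```

```text
top [[0.028, -0.994, 0.102, 0.431], [-1.0, -0.028, 0.004, 0.009], [-0.001, -0.102, -0.995, 1.033], [0.0, 0.0, 0.0, 1.0]] 373.4048144630016 249.72060372478336 190.0987044619268
side [[-0.888, -0.323, 0.328, 0.274], [-0.46, 0.643, -0.612, 0.543], [-0.013, -0.694, -0.72, 0.673], [0.0, 0.0, 0.0, 1.0]] 383.9000170605739 257.1311463928275 191.91520995338178
[ 0.25930232 -0.59546844  0.22155035] [-3.07385719e+00 -6.40447318e-01  7.37895802e-04] 0.1 0.9978331848186435
[[ 0.917  0.399 -0.001]
 [ 0.399 -0.917  0.002]
 [-0.    -0.002 -1.   ]]
h.py
pics
side0.npz
top0.npz
```

View pics/top0.png

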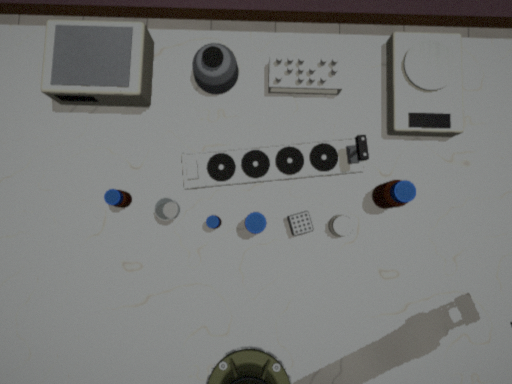

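View pics/side0.png

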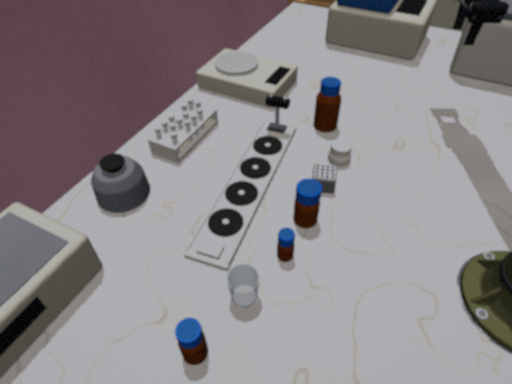

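The top view shows the caps at about (403,192) for the 250, (255,222) for the 100, (113,198) for the 50 and (213,222) for the 25. The pad dots are at about (221,167), (255,163), (290,160) and (323,157), with the post at the right end (361,148). In the side view the caps are at (330,86), (309,188), (189,331) and (286,237). I'll enlarge these to read them more closely.

```bash
python3 - <<'E'
from h import *
a=cv2.imread('pics/top0.png');b=cv2.imread('pics/side0.png')
def row(im,cs):
    o=[]
    for u,v in cs:
        c=im[v-20:v+20,u-20:u+20]; c=cv2.resize(c,(200,200),interpolation=cv2.INTER_CUBIC); c=cv2.convertScaleAbs(c,alpha=1.3)
        for k in range(0,200,50): cv2.putText(c,str(u-20+k//5),(k,8),0,.3,(0,200,0));cv2.putText(c,str(v-20+k//5),(0,k+8),0,.3,(0,0,255)); cv2.line(c,(k,0),(k,199),(0,120,0),1); cv2.line(c,(0,k),(199,k),(0,120,0),1)
        o.append(c)
    return np.hstack(o)
cv2.imwrite('pics/m.png',np.vstack([row(a,[(400,192),(255,222),(116,198),(213,222)]),row(b,[(328,92),(309,195),(191,335),(286,240)])]))
T=np.load('top0.npz');S=np.load('side0.npz')
# blue centroids / white dots
for n,im in(('top',a),('side',b)):
    h=cv2.cvtColor(im,cv2.COLOR_BGR2HSV); m=cv2.inRange(h,(95,130,60),(125,255,255))
    k,_,st,c=cv2.connectedComponentsWithStats(m)
    print(n,[(c[i].round(1).tolist(),st[i].tolist()) for i in range(1,k) if st[i,4]>30])
dt=[(221,167),(255,163),(290,160),(323,157)]; ds=[(225,222),(241,193),(255,168),(267,146)]
def ref(im,c):
    g=cv2.cvtColor(im,cv2.COLOR_BGR2GRAY); u,v=c; w=g[v-5:v+6,u-5:u+6].astype(float); w=np.clip(w-80,0,None)
    yy,xx=np.mgrid[v-5:v+6,u-5:u+6]; return (xx*w).sum()/w.sum(),(yy*w).sum()/w.sum()
for p,q in zip(dt,ds):
    p,q=ref(a,p),ref(b,q); print(np.round(p,1),np.round(q,1),*[np.round(x,4) for x in tri(T,p,S,q)],atz(T,*p,.016).round(4),atz(S,*q,.016).round(4))
E
```

```text
top [([404.1, 191.0], [394, 181, 22, 22, 371]), ([112.6, 196.8], [105, 190, 16, 15, 197]), ([255.1, 222.4], [245, 213, 21, 20, 326]), ([212.7, 221.4], [207, 216, 13, 12, 122])]
side [([369.8, 3.8], [338, 0, 57, 12, 440]), ([330.1, 86.3], [321, 78, 19, 18, 286]), ([308.6, 191.5], [297, 179, 26, 26, 541]), ([285.8, 237.3], [279, 229, 15, 18, 232]), ([188.6, 332.9], [176, 318, 26, 31, 605])]
[220.7 166.6] [225.1 220.9] [0.5972 0.095  0.0145] 0.0021 [0.5979 0.0953 0.016 ] [0.5954 0.0958 0.016 ]
[255.  163.3] [240.9 191.9] [0.6092 0.0009 0.0146] 0.0019 [0.6098 0.0012 0.016 ] [0.6075 0.0018 0.016 ]
[289.2 160.1] [254.9 166.5] [ 0.6209 -0.0935  0.0147] 0.0017 [ 0.6215 -0.093   0.016 ] [ 0.6194 -0.0924  0.016 ]
[323.5 156.8] [267.3 144.1] [ 0.6327 -0.1882  0.0144] 0.0018 [ 0.6332 -0.1876  0.016 ] [ 0.6309 -0.1866  0.016 ]
```

View pics/m.png

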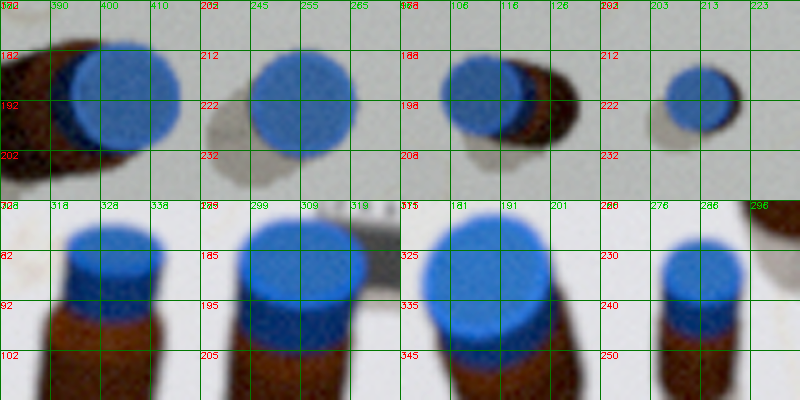

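The crop gives these cap-top centres. Top view: 250 (404.8,190.8), 100 (255.3,222.4), 50 (111.9,196.8), 25 (212.3,221.5). Side view: (330.6,81.9), (309,187.2), (187.8,329.7), (286.2,234.2).

```bash
cat >> h.py <<'E'
def go(p):  # remaining shift in tool axes, mm
    s=ctrl.get_state(); R=cv2.Rodrigues(np.array(s['tool_rot']))[0]; return (R.T@(np.array(p)-s['position'])*1000).round(1)
def yaw():
    R=cv2.Rodrigues(np.array(ctrl.get_state()['tool_rot']))[0]; return np.arctan2(R[1,1],R[0,1])
E
python3 - <<'E'
from h import *
T=np.load('top0.npz');S=np.load('side0.npz')
for n,p,q,z in((250,(404.8,190.8),(330.6,81.9),.143),(100,(255.3,222.4),(309,187.2),.105),(50,(111.9,196.8),(187.8,329.7),.091),(25,(212.3,221.5),(286.2,234.2),.074)):
    print(n,*[np.round(x,4) for x in tri(T,p,S,q)],atz(T,*p,z).round(4),atz(S,*q,z).round(4))
print(np.arctan2(-.0354,.2832)) 
yt=np.arctan2(.0356,.283); print('turn',-(yt-yaw()))
E
```

```text
250 [ 0.5308 -0.3604  0.1378] 0.0017 [ 0.531  -0.3581  0.143 ] [ 0.5275 -0.352   0.143 ]
100 [ 0.4449 -0.0033  0.1013] 0.0026 [ 0.4461 -0.0029  0.105 ] [ 4.426e-01 -1.000e-04  1.050e-01]
50 [0.5002 0.3627 0.0872] 0.0015 [0.5006 0.3616 0.091 ] [0.498  0.3636 0.091 ]
25 [0.4451 0.107  0.0691] 0.0016 [0.4458 0.1068 0.074 ] [0.4429 0.1104 0.074 ]
-0.12435499454676144
turn -1.2851057178817624
```

```bash
python3 -m crank '[[[0,0,0,-0.124,-1],[0,0,0,-0.124,-1],[0,0,0,-0.124,-1],[0,0,0,-0.124,-1],[0,0,0,-0.124,-1],[0,0,0,-0.124,-1],[0,0,0,-0.124,-1],[0,0,0,-0.124,-1],[0,0,0,-0.124,-1],[0,0,0,-0.124,-1]]]' 40; python3 -c "
from h import *
print(go((.530,-.356,.2)),np.arctan2(.0356,.283)-yaw())"
```

```text
time: 0.93
position: [0.2594, -0.5956, 0.2219]
tool_rot: [-2.123, -2.314, -0.001]
ft_force: [-0.0, 0.1, 0.3]
grip_width: 1.0
grip_force: 0.0
[215.4 290.2  22. ] 0.038997015170929974
```

```bash
python3 -m crank '[[[21,29,2,-0.039,-1],[22,29,2,0,-1],[22,29,2,0,-1],[22,29,2,0,-1],[22,29,2,0,-1],[22,29,2,0,-1],[22,29,2,0,-1],[22,29,2,0,-1],[22,29,2,0,-1],[22,29,2,0,-1]]]' ; python3 -m crank '[[[0,0,0,0,-1]]]'; python3 -c "
from h import *
print(go((.530,-.356,.112)),np.arctan2(.0356,.283)-yaw())
i=snap('top','t1');j=snap('side','s1')
a=cv2.imread('pics/top0.png')
A=cv2.resize(cv2.imread('pics/t1.png')[120:270,330:480],(400,400));B=cv2.resize(cv2.imread('pics/s1.png')[20:170,250:400],(400,400))
cv2.imwrite('pics/m1.png',np.hstack([A,B]))"
```

```text
time: 1.77
position: [0.5232, -0.3437, 0.2021]
tool_rot: [-2.085, -2.349, 0.0]
ft_force: [0.6, -0.2, -0.3]
grip_width: 1.0
grip_force: 0.0
time: 1.85
position: [0.5286, -0.3355, 0.2019]
tool_rot: [-2.07, -2.361, -0.01]
ft_force: [0.1, 2.1, 0.3]
grip_width: 1.001
grip_force: 0.0
[-21.   -1.7  89.8] -0.00618506833959917
```

View pics/m1.png

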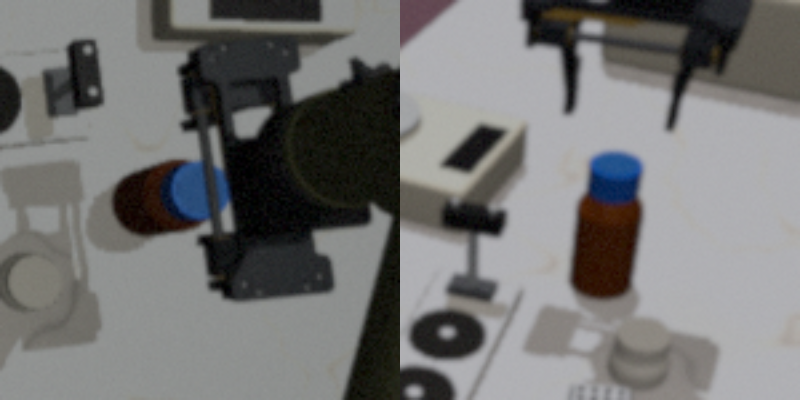

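The crop shows the open gripper above the 250 bottle and about 2 cm off to +y, which agrees with the measured remainder (-21, -2). I'll correct it and go down.

```bash
python3 -m crank '[[[-10,-1,0,0,-1],[-11,-1,0,0,-1],[0,0,0,0,-1],[0,0,0,0,-1]]]' ; python3 -c "
from h import *
s=ctrl.get_state()
print(go((.530,-.356,.112)),s['time'])
S=snap('side','s2');T=snap('top','t2')
R=cv2.Rodrigues(np.array(s['tool_rot']))[0]
for k in(-1,1): print(proj(S,s['position']+k*.0435*R[:,1]))
A=cv2.resize(cv2.imread('pics/s2.png')[20:120,280:400],(720,600),interpolation=2)
cv2.imwrite('pics/m2.png',A)"
```

```text
time: 2.28
position: [0.5213, -0.3692, 0.2022]
tool_rot: [-2.091, -2.344, 0.001]
ft_force: [-0.7, 0.2, -1.2]
grip_width: 1.0
grip_force: 0.0
[12.2 10.3 90.2] 2.2833
(np.float64(355.2212753194159), np.float64(61.097164174326))
(np.float64(321.45585561607106), np.float64(55.69005190064405))
```

View pics/m2.png

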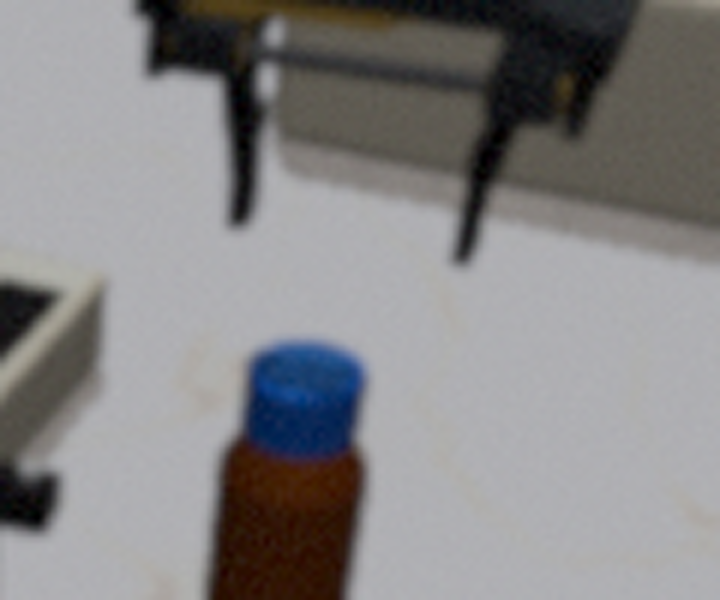

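The crop shows the fingertips at about (320,57) and (357,63), within 1–2 px of the projection, so camera and arm agree. The arm lags, so I'll let it settle before descending.

```bash
python3 -m crank '[[[0,0,0,0,-1],[0,0,0,0,-1],[12,10,0,0,-1],[0,0,0,0,-1],[0,0,0,0,-1],[0,0,0,0,-1]]]' ; python3 -c "
from h import *
print(go((.530,-.356,.112)))"
```

```text
time: 2.88
position: [0.5313, -0.3533, 0.2026]
tool_rot: [2.085, 2.35, -0.001]
ft_force: [0.2, 0.3, 0.2]
grip_width: 1.001
grip_force: 0.0
[-2.5 -1.5 90.6]
```

```bash
python3 -m crank '[[[-2,-1,18,0,-1],[0,0,20,0,-1],[0,0,20,0,-1],[0,0,20,0,-1],[0,0,12,0,-1],[0,0,0,0,-1],[0,0,0,0,-1],[0,0,0,0,-1]]]'; python3 -m crank '[[[0,0,0,0,0.2],[0,0,0,0,0.4],[0,0,0,0,0.6],[0,0,0,0,1],[0,0,0,0,1],[0,0,0,0,1],[0,0,0,0,1]]]' 40;  python3 -c "
from h import *
print(go((.530,-.356,.112)))"
```

```text
time: 3.55
position: [0.5314, -0.3559, 0.1139]
tool_rot: [2.084, 2.348, 0.0]
ft_force: [-0.4, 0.3, 0.1]
grip_width: 1.001
grip_force: 0.0
time: 4.13
position: [0.5303, -0.3554, 0.1127]
tool_rot: [-2.085, -2.349, 0.001]
ft_force: [-2.2, -0.3, 1.3]
grip_width: 0.616
grip_force: 40.0
[-0.5 -0.3  0.7]
```

```bash
python3 -m crank '[[[0,0,-10,0,1],[0,0,-20,0,1],[0,0,-20,0,1],[0,0,0,0,1],[15,0,0,0,1],[30,0,0,0,1],[30,0,0,0,1],[30,0,0,0,1],[30,0,0,0,1],[15,0,0,0,1]]]';python3 -m crank '[[[0,0,0,0,1],[0,0,0,0,1],[0,0,0,0,1]]]';  python3 -c "
from h import *
print(go((.6322,-.1872,.1290)))"
```

```text
time: 4.97
position: [0.512, -0.2007, 0.1612]
tool_rot: [-2.078, -2.351, -0.002]
ft_force: [0.6, 1.8, -5.0]
grip_width: 0.611
grip_force: 40.0
time: 5.22
position: [0.5125, -0.2075, 0.162]
tool_rot: [2.086, 2.348, -0.002]
ft_force: [-0.8, -0.6, -4.5]
grip_width: 0.615
grip_force: 40.0
[  6.1 121.3  32.9]
```

```bash
python3 -m crank '[[[3,12,0,0,1],[3,25,0,0,1],[0,25,0,0,1],[0,25,0,0,1],[0,22,0,0,1],[0,12,0,0,1],[0,0,0,0,1],[0,0,0,0,1],[0,0,0,0,1],[0,0,0,0,1]]]';  python3 -c "
from h import *
print(go((.6322,-.1872,.1290)))"
```

```text
time: 6.05
position: [0.6314, -0.187, 0.1622]
tool_rot: [-2.087, -2.348, 0.002]
ft_force: [-0.2, -0.7, -5.0]
grip_width: 0.613
grip_force: 40.0
[-0.3  0.8 33.2]
```

```bash
python3 -m crank '[[[0,1,12,0,1],[0,0,12,0,1],[0,0,6,0,1],[0,0,0,0,1],[0,0,0,0,1],[0,0,1,0,1],[0,0,0,0,1]]]'; python3 -m crank '[[[0,0,1,0,1],[0,0,0,0,1],[0,0,0,0,1]]]'; python3 -c "
from h import *
print(go((.6322,-.1872,.1290)))
snap('side','s3');snap('top','t3')
A=cv2.resize(cv2.imread('pics/s3.png')[50:200,200:350],(400,400),interpolation=2)
B=cv2.resize(cv2.imread('pics/t3.png')[100:220,260:380],(400,400),interpolation=2)
cv2.imwrite('pics/m3.png',np.hstack([A,B]))"
```

```text
time: 6.63
position: [0.6335, -0.1858, 0.1318]
tool_rot: [2.085, 2.349, 0.0]
ft_force: [0.7, -0.2, -5.9]
grip_width: 0.609
grip_force: 40.0
time: 6.88
position: [0.6334, -0.1859, 0.1307]
tool_rot: [2.085, 2.349, -0.0]
ft_force: [-0.2, 0.8, -5.8]
grip_width: 0.615
grip_force: 40.0
[-1.2 -1.3  1.7]
```

View pics/m3.png

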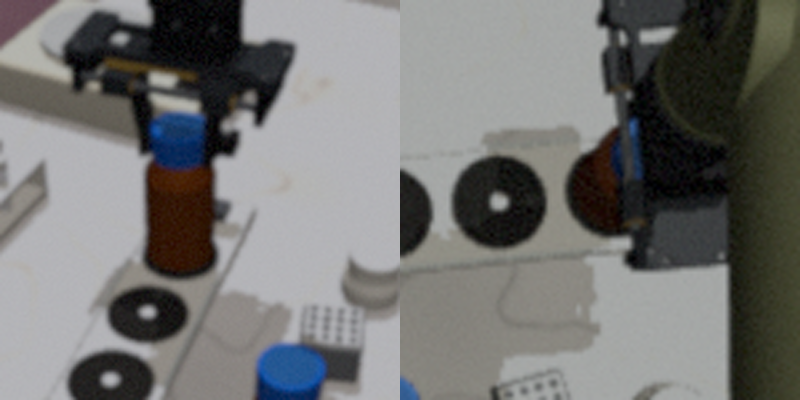

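The bottle hovers centred over its pad, next to the post. I'll lower it until the force shows contact.

```bash
for k in 1; do python3 -m crank '[[[-1,-1,1,0,1],[0,0,0,0,1],[0,0,0,0,1]]]';python3 -m crank '[[[0,0,1,0,1],[0,0,0,0,1],[0,0,0,0,1]]]'; done
```

```text
time: 7.23
position: [0.6322, -0.1872, 0.1294]
tool_rot: [-2.086, -2.349, 0.0]
ft_force: [0.8, 0.1, -5.2]
grip_width: 0.608
grip_force: 40.0
time: 7.48
position: [0.6325, -0.187, 0.1287]
tool_rot: [2.085, 2.349, -0.0]
ft_force: [-0.5, -0.5, -4.3]
grip_width: 0.609
grip_force: 40.0
```

```bash
python3 -m crank '[[[0,0,1,0,1],[0,0,0,0,1],[0,0,0,0,1]]]'
```

```text
time: 7.73
position: [0.6326, -0.1872, 0.1287]
tool_rot: [2.085, 2.349, -0.0]
ft_force: [-3.4, -0.9, 4.3]
grip_width: 0.615
grip_force: 40.0
```

Contact. Now to release and rise.

```bash
python3 -m crank '[[[0,0,0,0,0.1],[0,0,0,0,-0.3],[0,0,0,0,-1],[0,0,0,0,-1],[0,0,-15,0,-1],[0,0,-25,0,-1],[0,0,-30,0,-1],[0,0,0,0,-1],[0,0,0,0,-1]]]';  python3 -c "
from h import *
print(go((.445,-.002,.2)))"
```

```text
time: 8.48
position: [0.6342, -0.1868, 0.1997]
tool_rot: [2.082, 2.347, 0.004]
ft_force: [-0.9, 0.7, -0.2]
grip_width: 0.988
grip_force: 0.0
[ 206.  -165.9   -1.5]
```

```bash
python3 -m crank '[[[16,-13,0,0,-1],[29,-23,0,0,-1],[29,-23,0,0,-1],[29,-23,0,0,-1],[29,-24,0,0,-1],[29,-24,0,0,-1],[29,-24,0,0,-1],[16,-12,0,0,-1],[0,0,0,0,-1],[0,0,0,0,-1]]]';python3 -m crank '[[[0,0,20,0,-1],[0,0,20,0,-1],[0,0,20,0,-1],[0,0,0,0,-1],[0,0,0,0,-1],[0,0,0,0,-1]]]';  python3 -c "
from h import *
print(go((.445,-.002,.075)))"
```

```text
time: 9.32
position: [0.4426, -0.0018, 0.1969]
tool_rot: [2.083, 2.35, -0.002]
ft_force: [1.0, -0.1, 0.4]
grip_width: 0.999
grip_force: 0.0
time: 9.82
position: [0.444, -0.0025, 0.1381]
tool_rot: [2.086, 2.349, 0.001]
ft_force: [-0.1, -0.4, 1.0]
grip_width: 0.996
grip_force: 0.0
[ 0.4  1.  63.1]
```

```bash
python3 -m crank '[[[0,1,15,0,-1],[0,0,20,0,-1],[0,0,18,0,-1],[0,0,10,0,-1],[0,0,0,0,-1],[0,0,0,0,-1],[0,0,0,0,-1]]]'; python3 -m crank '[[[0,0,0,0,0.2],[0,0,0,0,0.4],[0,0,0,0,0.6],[0,0,0,0,1],[0,0,0,0,1],[0,0,0,0,1],[0,0,0,0,1]]]' 35;  python3 -c "
from h import *
print(go((.6205,-.0928,.091)))"
```

```text
time: 10.4
position: [0.4454, -0.0021, 0.0758]
tool_rot: [2.084, 2.348, 0.002]
ft_force: [0.1, 0.7, -0.2]
grip_width: 0.997
grip_force: 0.0
time: 10.98
position: [0.4441, -0.002, 0.0746]
tool_rot: [2.085, 2.35, -0.0]
ft_force: [-0.4, 0.2, 1.0]
grip_width: 0.609
grip_force: 35.0
[-111.1  164.4  -16.4]
```

```bash
python3 -m crank '[[[0,0,-15,0,1],[0,0,-20,0,1],[0,0,-15,0,1],[-12,18,0,0,1],[-19,28,0,0,1],[-19,28,0,0,1],[-19,28,0,0,1],[-19,28,0,0,1],[-15,22,0,0,1],[-8,12,0,0,1]]]';python3 -m crank '[[[0,0,0,0,1],[0,0,0,0,1],[0,0,0,0,1],[0,0,0,0,1]]]';  python3 -c "
from h import *
print(go((.6205,-.0928,.0906)))"
```

```text
time: 11.82
position: [0.6221, -0.0954, 0.1232]
tool_rot: [-2.088, -2.347, 0.0]
ft_force: [-0.4, -0.1, -2.1]
grip_width: 0.613
grip_force: 35.0
time: 12.15
position: [0.619, -0.0917, 0.1244]
tool_rot: [-2.083, -2.35, 0.001]
ft_force: [-0.1, 0.2, -1.2]
grip_width: 0.615
grip_force: 35.0
[-1.2  1.4 33.8]
```

```bash
python3 -m crank '[[[-1,1,12,0,1],[0,0,12,0,1],[0,0,6,0,1],[0,0,0,0,1],[0,0,0,0,1],[0,0,2,0,1],[0,0,0,0,1],[0,0,0,0,1]]]'; python3 -m crank '[[[0,0,1,0,1],[0,0,0,0,1],[0,0,0,0,1]]]';python3 -m crank '[[[0,0,1,0,1],[0,0,0,0,1],[0,0,0,0,1]]]'; python3 -c "
from h import *
print(go((.6205,-.0928,.0906)))"
```

```text
time: 12.82
position: [0.6215, -0.0936, 0.0928]
tool_rot: [2.085, 2.349, 0.0]
ft_force: [0.2, 0.5, -1.2]
grip_width: 0.613
grip_force: 35.0
time: 13.07
position: [0.6213, -0.0936, 0.0916]
tool_rot: [2.085, 2.349, -0.0]
ft_force: [-0.4, 0.3, -2.2]
grip_width: 0.613
grip_force: 35.0
time: 13.32
position: [0.6214, -0.0936, 0.0907]
tool_rot: [2.085, 2.349, 0.0]
ft_force: [-0.4, -0.7, -1.1]
grip_width: 0.611
grip_force: 35.0
[ 0.9 -0.8  0.1]
```

```bash
python3 -m crank '[[[0,0,1,0,1],[0,0,0,0,1],[0,0,0,0,1]]]'
```

```text
time: 13.57
position: [0.6215, -0.0937, 0.0907]
tool_rot: [2.085, 2.349, -0.0]
ft_force: [-2.9, 0.8, 4.8]
grip_width: 0.609
grip_force: 35.0
```

Contact. I'll release, rise, and look at both placed bottles before going on to the 50.

```bash
python3 -m crank '[[[0,0,0,0,0.1],[0,0,0,0,-0.3],[0,0,0,0,-1],[0,0,0,0,-1],[0,0,-15,0,-1],[0,0,-25,0,-1],[0,0,-30,0,-1],[0,0,-30,0,-1],[0,0,0,0,-1],[0,0,0,0,-1]]]';  python3 -c "
from h import *
print(go((.4995,.3625,.18)))"
```

```text
time: 14.4
position: [0.6227, -0.0936, 0.1916]
tool_rot: [2.083, 2.347, 0.003]
ft_force: [-0.2, -0.1, -0.9]
grip_width: 0.994
grip_force: 0.0
[467.5 -68.2  10.7]
```

```bash
python3 -m crank '[[[20,-3,0,0,-1],[35,-5,0,0,-1],[38,-6,0,0,-1],[38,-6,0,0,-1],[38,-6,0,0,-1],[38,-6,0,0,-1],[38,-6,0,0,-1],[38,-6,0,0,-1],[38,-6,0,0,-1],[38,-6,0,0,-1]]]';python3 -m crank '[[[38,-5,4,0,-1],[35,-4,4,0,-1],[25,-3,3,0,-1],[10,0,0,0,-1],[0,0,0,0,-1],[0,0,0,0,-1],[0,0,0,0,-1],[0,0,0,0,-1]]]';  python3 -c "
from h import *
print(go((.4995,.3625,.064)))
snap('side','s4');snap('top','t4')
A=cv2.imread('pics/s4.png')[60:360,150:400]
B=cv2.imread('pics/t4.png')[100:250,80:430]
cv2.imwrite('pics/m4.png',np.vstack([cv2.resize(B,(700,300)),cv2.copyMakeBorder(A,0,0,0,450,0)]))"
```

```text
time: 15.23
position: [0.5216, 0.2573, 0.188]
tool_rot: [-2.085, -2.349, 0.003]
ft_force: [0.2, 0.4, -0.3]
grip_width: 1.0
grip_force: 0.0
time: 15.9
position: [0.4998, 0.3595, 0.1783]
tool_rot: [2.089, 2.345, -0.001]
ft_force: [-0.4, 0.3, 0.3]
grip_width: 1.001
grip_force: 0.0
[3.200e+00 1.000e-01 1.143e+02]
```

View pics/m4.png

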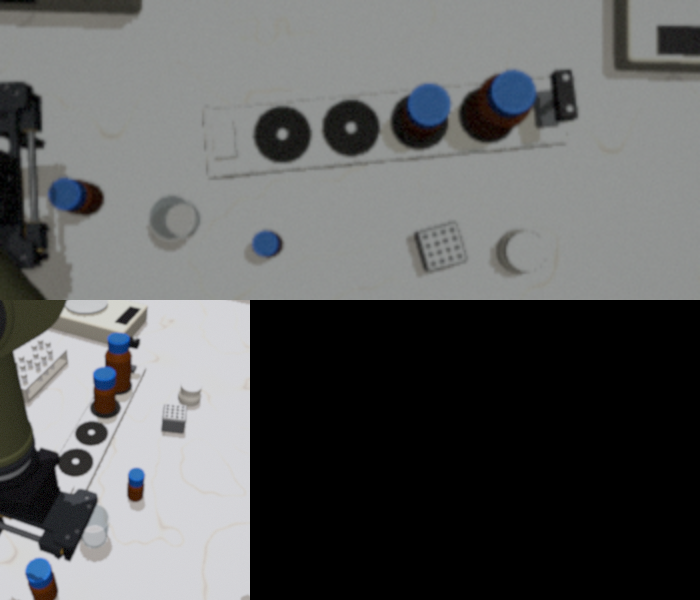

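Both placed bottles stand upright and centred on the first two pads next to the post, with the 250 outermost, and the gripper is over the 50. I'll carry on.

```bash
python3 -m crank '[[[2,0,15,0,-1],[1,0,25,0,-1],[0,0,25,0,-1],[0,0,25,0,-1],[0,0,16,0,-1],[0,0,8,0,-1],[0,0,0,0,-1],[0,0,0,0,-1],[0,0,0,0,-1]]]'; python3 -m crank '[[[0,0,0,0,0.2],[0,0,0,0,0.4],[0,0,0,0,0.6],[0,0,0,0,1],[0,0,0,0,1],[0,0,0,0,1],[0,0,0,0,1],[0,0,0,0,1]]]' 30;  python3 -c "
from h import *
print(go((.6087,.0014,.080)))"
```

```text
time: 16.75
position: [0.4989, 0.3655, 0.0661]
tool_rot: [2.086, 2.349, 0.004]
ft_force: [0.3, -0.2, -0.4]
grip_width: 1.002
grip_force: 0.0
time: 17.42
position: [0.4979, 0.365, 0.0645]
tool_rot: [2.085, 2.35, -0.0]
ft_force: [0.2, 0.6, -0.4]
grip_width: 0.474
grip_force: 8.9
[-374.2   66.8  -15.5]
```

```bash
python3 -m crank '[[[0,0,0,0,1],[0,0,-15,0,1],[0,0,-25,0,1],[0,0,-30,0,1],[0,0,-20,0,1],[-10,10,0,0,1],[-25,15,0,0,1],[-35,15,0,0,1],[-37,15,0,0,1],[-37,12,0,0,1]]]';python3 -m crank '[[[-37,0,0,0,1],[-37,0,0,0,1],[-37,0,0,0,1],[-37,0,0,0,1],[-37,0,0,0,1],[-28,0,0,0,1],[-15,0,0,0,1],[0,0,0,0,1],[0,0,0,0,1],[0,0,0,0,1]]]';python3 -m crank '[[[0,0,0,0,1],[0,0,0,0,1]]]';  python3 -c "
from h import *
print(go((.6087,.0034,.0803)))"
```

```text
time: 18.25
position: [0.5827, 0.2278, 0.1545]
tool_rot: [2.085, 2.35, -0.0]
ft_force: [0.9, 0.2, -1.0]
grip_width: 0.473
grip_force: 30.0
time: 19.08
position: [0.6083, 0.005, 0.1545]
tool_rot: [-2.083, -2.35, -0.001]
ft_force: [0.2, 0.8, -1.2]
grip_width: 0.474
grip_force: 30.0
time: 19.25
position: [0.6085, 0.0056, 0.1546]
tool_rot: [-2.082, -2.352, -0.001]
ft_force: [-0.2, 0.1, -0.3]
grip_width: 0.476
grip_force: 30.0
[-2.2 -0.  74.3]
```

```bash
python3 -m crank '[[[-1,0,15,0,1],[-1,0,25,0,1],[0,0,18,0,1],[0,0,10,0,1],[0,0,3,0,1],[0,0,0,0,1],[0,0,0,0,1],[0,0,0,0,1]]]';python3 -m crank '[[[0,0,1,0,1],[0,0,0,0,1],[0,0,0,0,1]]]';python3 -m crank '[[[0,0,1,0,1],[0,0,0,0,1],[0,0,0,0,1]]]'; python3 -c "
from h import *
print(go((.6087,.0034,.0803)))
snap('side','s5')
cv2.imwrite('pics/m5.png',cv2.resize(cv2.imread('pics/s5.png')[130:230,180:300],(600,500),interpolation=2))"
```

```text
time: 19.92
position: [0.6099, 0.002, 0.085]
tool_rot: [2.084, 2.349, 0.002]
ft_force: [0.2, 0.2, -1.2]
grip_width: 0.477
grip_force: 30.0
time: 20.17
position: [0.6091, 0.0015, 0.083]
tool_rot: [2.085, 2.349, 0.0]
ft_force: [0.7, -0.5, -0.3]
grip_width: 0.476
grip_force: 30.0
time: 20.42
position: [0.6088, 0.0016, 0.0815]
tool_rot: [-2.085, -2.35, 0.0]
ft_force: [-0.0, 0.1, -0.4]
grip_width: 0.473
grip_force: 30.0
[1.8 0.1 1.2]
```

View pics/m5.png

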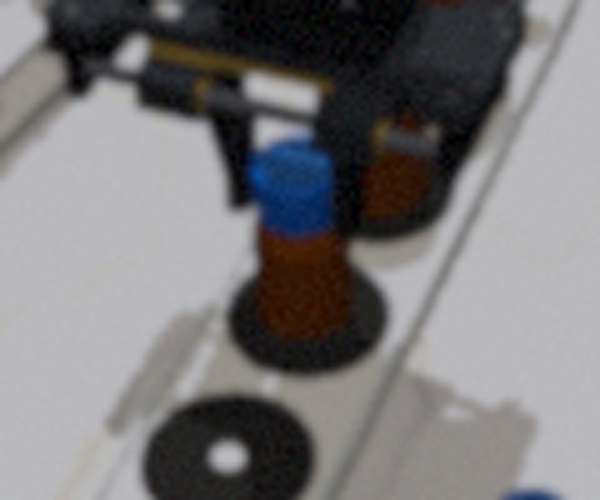

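The picture shows the 50 bottle's foot at about crop (304,309) and the pad centre at about (308,314), so it is within 3 mm. I'll nudge 2 mm along the row and set it down.

```bash
python3 -m crank '[[[2,0,0,0,1],[0,0,1,0,1],[0,0,0,0,1],[0,0,0,0,1]]]';python3 -m crank '[[[0,0,1,0,1],[0,0,0,0,1],[0,0,0,0,1]]]'
```

```text
time: 20.8
position: [0.6086, 0.0037, 0.0805]
tool_rot: [-2.085, -2.35, 0.0]
ft_force: [0.2, 0.2, -1.5]
grip_width: 0.473
grip_force: 30.0
time: 21.05
position: [0.6087, 0.0037, 0.0804]
tool_rot: [2.085, 2.349, -0.0]
ft_force: [-2.6, -0.1, 6.0]
grip_width: 0.48
grip_force: 30.0
```

```bash
python3 -m crank '[[[0,0,0,0,0.3],[0,0,0,0,-0.1],[0,0,0,0,-0.6],[0,0,0,0,-1],[0,0,0,0,-1],[0,0,-15,0,-1],[0,0,-25,0,-1],[0,0,-25,0,-1],[0,0,0,0,-1],[0,0,0,0,-1]]]';  python3 -c "
from h import *
print(go((.4445,.108,.13)))"
```

```text
time: 21.88
position: [0.6098, 0.0037, 0.1461]
tool_rot: [2.084, 2.347, 0.003]
ft_force: [0.1, 0.2, -0.6]
grip_width: 0.986
grip_force: 0.0
[ 123.2 -151.8   15.5]
```

```bash
python3 -m crank '[[[12,-15,0,0,-1],[22,-27,0,0,-1],[22,-27,0,0,-1],[22,-27,0,0,-1],[22,-27,5,0,-1],[15,-19,5,0,-1],[8,-10,5,0,-1],[0,0,0,0,-1],[0,0,0,0,-1],[0,0,0,0,-1]]]';  python3 -c "
from h import *
print(go((.4445,.108,.048)))
snap('side','s6');snap('top','t6')
A=cv2.resize(cv2.imread('pics/s6.png')[180:280,230:330],(400,400))
B=cv2.resize(cv2.imread('pics/t6.png')[170:270,160:260],(400,400))
cv2.imwrite('pics/m6.png',np.hstack([A,B]))"
```

```text
time: 22.72
position: [0.4446, 0.1066, 0.1297]
tool_rot: [2.087, 2.347, 0.001]
ft_force: [-0.0, -0.1, 0.3]
grip_width: 0.999
grip_force: 0.0
[ 1.4  0.  81.7]
```

View pics/m6.png

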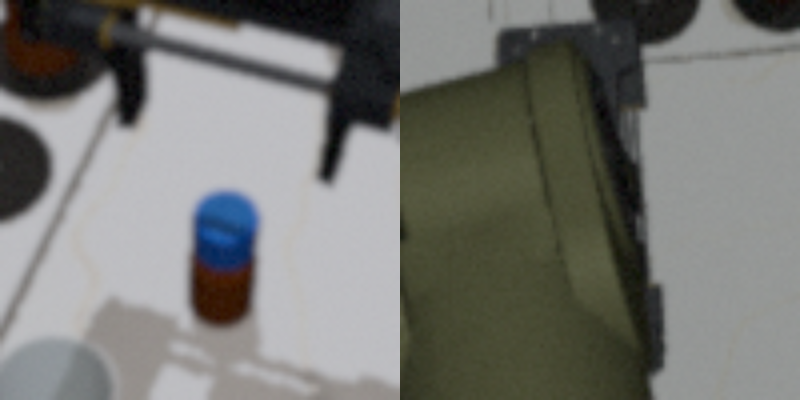

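The 25 bottle stands below and between the open fingers, with nothing in the way.

```bash
python3 -m crank '[[[1,0,15,0,-1],[0,0,25,0,-1],[0,0,20,0,-1],[0,0,14,0,-1],[0,0,7,0,-1],[0,0,0,0,-1],[0,0,0,0,-1],[0,0,0,0,-1]]]'; python3 -m crank '[[[0,0,0,0,0.2],[0,0,0,0,0.4],[0,0,0,0,0.6],[0,0,0,0,0.8],[0,0,0,0,1],[0,0,0,0,1],[0,0,0,0,1],[0,0,0,0,1],[0,0,0,0,1]]]' 25;  python3 -c "
from h import *
print(go((.5968,.0955,.0643)))"
```

```text
time: 23.48
position: [0.4441, 0.1088, 0.0494]
tool_rot: [2.085, 2.348, 0.002]
ft_force: [0.2, 0.7, 0.8]
grip_width: 0.999
grip_force: 0.0
time: 24.23
position: [0.443, 0.1086, 0.0485]
tool_rot: [2.085, 2.35, -0.0]
ft_force: [0.4, 0.1, 1.0]
grip_width: 0.406
grip_force: 0.4
[-31.3 151.2 -15.8]
```

```bash
python3 -m crank '[[[0,0,0,0,1],[0,0,0,0,1],[0,0,0,0,1],[0,0,0,0,1]]]'; python3 -m crank '[[[0,0,-15,0,1],[0,0,-25,0,1],[0,0,-15,0,1],[-4,12,0,0,1],[-6,28,0,0,1],[-6,28,0,0,1],[-6,28,0,0,1],[-6,28,0,0,1],[-3,17,0,0,1],[0,10,0,0,1]]]';python3 -m crank '[[[0,0,0,0,1],[0,0,0,0,1],[0,0,0,0,1],[0,0,0,0,1]]]';  python3 -c "
from h import *
print(go((.5968,.0955,.0645)))"
```

```text
time: 24.57
position: [0.443, 0.1087, 0.0485]
tool_rot: [2.085, 2.35, -0.0]
ft_force: [0.3, 0.0, -0.1]
grip_width: 0.382
grip_force: 25.0
time: 25.4
position: [0.5987, 0.0945, 0.1027]
tool_rot: [-2.088, -2.347, -0.0]
ft_force: [-1.0, 0.4, -1.0]
grip_width: 0.383
grip_force: 25.0
time: 25.73
position: [0.5956, 0.0959, 0.1035]
tool_rot: [2.085, 2.35, -0.001]
ft_force: [0.1, 0.3, -1.0]
grip_width: 0.386
grip_force: 25.0
[-0.5  1.2 39. ]
```

```bash
python3 -m crank '[[[0,1,12,0,1],[0,0,14,0,1],[0,0,8,0,1],[0,0,2,0,1],[0,0,0,0,1],[0,0,0,0,1],[0,0,0,0,1]]]';python3 -m crank '[[[0,0,1,0,1],[0,0,0,0,1],[0,0,0,0,1]]]';python3 -m crank '[[[0,0,1,0,1],[0,0,0,0,1],[0,0,0,0,1]]]';python3 -m crank '[[[0,0,1,0,1],[0,0,0,0,1],[0,0,0,0,1]]]'
```

```text
time: 26.32
position: [0.5979, 0.0962, 0.0679]
tool_rot: [2.085, 2.349, 0.001]
ft_force: [1.2, 0.4, -1.2]
grip_width: 0.382
grip_force: 25.0
time: 26.57
position: [0.5978, 0.0959, 0.0668]
tool_rot: [2.085, 2.349, 0.0]
ft_force: [-0.2, 0.5, -0.5]
grip_width: 0.382
grip_force: 25.0
time: 26.82
position: [0.5975, 0.0959, 0.0655]
tool_rot: [-2.085, -2.35, 0.0]
ft_force: [-0.5, -0.1, -1.3]
grip_width: 0.381
grip_force: 25.0
time: 27.07
position: [0.5977, 0.096, 0.0646]
tool_rot: [2.085, 2.349, 0.0]
ft_force: [-0.1, -0.1, -0.4]
grip_width: 0.385
grip_force: 25.0
```

```bash
python3 -m crank '[[[0,0,1,0,1],[0,0,0,0,1],[0,0,0,0,1]]]'
```

```text
time: 27.32
position: [0.5979, 0.096, 0.0645]
tool_rot: [2.085, 2.349, 0.0]
ft_force: [-2.0, -1.4, 4.9]
grip_width: 0.38
grip_force: 25.0
```

Contact. I'll release, rise, pull back and check.

```bash
python3 -m crank '[[[0,0,0,0,0.4],[0,0,0,0,0],[0,0,0,0,-0.5],[0,0,0,0,-1],[0,0,0,0,-1],[0,0,-15,0,-1],[0,0,-25,0,-1],[0,0,-30,0,-1],[0,0,-30,0,-1],[0,0,-30,0,-1]]]'; python3 -m crank '[[[20,0,0,0,-1],[35,0,0,0,-1],[35,0,0,0,-1],[35,0,0,0,-1],[35,0,0,0,-1],[35,0,0,0,-1],[20,0,0,0,-1],[0,0,0,0,-1],[0,0,0,0,-1],[0,0,0,0,-1]]]'; python3 -c "
from h import *
snap('side','s7');snap('top','t7')
A=cv2.resize(cv2.imread('pics/s7.png')[60:260,180:380],(400,400))
B=cv2.resize(cv2.imread('pics/t7.png')[90:230,190:390],(400,280))
cv2.imwrite('pics/m7.png',np.hstack([A,cv2.copyMakeBorder(B,0,120,0,0,0)]))
a=cv2.imread('pics/t7.png');T=np.load('t7.npz')
m=cv2.inRange(cv2.cvtColor(a,cv2.COLOR_BGR2HSV),(95,130,90),(125,255,255))
k,_,st,c=cv2.connectedComponentsWithStats(m)
P=np.array([(.5979,.0953),(.6098,.0012),(.6215,-.093),(.6332,-.1876)]);H=[.09,.107,.121,.159]
for i in range(1,k):
  if st[i,4]>30:
    d=[(j,((atz(T,*c[i],H[j])[:2]-P[j])*1000).round(1)) for j in range(4)]; print(c[i].round(1),st[i,4],min(d,key=lambda x:np.hypot(*x[1])))"
```

```text
time: 28.15
position: [0.5972, 0.096, 0.1945]
tool_rot: [-2.085, -2.35, 0.001]
ft_force: [0.4, -0.5, -0.6]
grip_width: 0.956
grip_force: 0.0
time: 28.98
position: [0.5726, 0.3081, 0.1931]
tool_rot: [2.086, 2.348, -0.002]
ft_force: [-0.1, -0.9, 0.4]
grip_width: 1.004
grip_force: 0.0
[336.2 145.9] 372 (3, array([-1.1, -2.2]))
[294.  152.2] 341 (2, array([ 0.5, -0.9]))
[255.6 156.9] 201 (1, array([ 0.4, -0.3]))
[218.9 160.9] 138 (0, array([ 2.6, -1.1]))
```

View pics/m7.png

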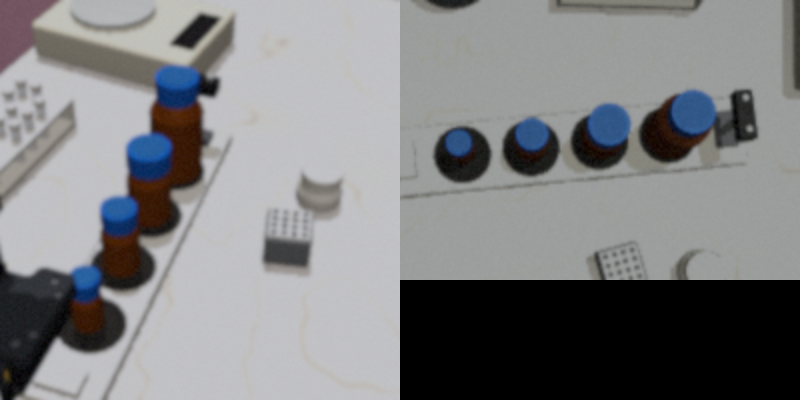

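All four bottles stand upright on their pads, within about 3 mm of the centres. They run tallest to shortest away from the post, and the gripper is clear.

```bash
python3 -c "
from bench import job
print(job.close_job())"
```

```text
the job is handed in; nothing more can be done
None
```

I lined up the four bottles on the rail, 143, 105, 91 and 74 mm tall counting from the inlet post, each upright and within about 3 mm of its pad centre in the last picture, and handed the job in at about 29 s; no verdict was returned.

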